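# Lock the holding head on its ball post

## Robot

A 7-joint arm with a two-finger parallel gripper is mounted at the origin on the work surface. World frame = base frame: x ahead of the robot, y to its left, z up, the work surface at z = 0. Lengths are in m, angles in rad, forces in N, time in s.
With the tool pointing down it reaches from about 0.4 to 0.85 m from the base axis. Payload 10.4 kg.
Tool frame: the origin (TCP) lies on the centre line of the jaws, within the pads' length; the fingertips stand 17 mm ahead of it and the grasp point (between the pads) lies 2 mm behind it (manip.tcp_to_tips is the distance from the TCP to the fingertips, in m); z points along the fingers, x is the direction in which the jaws open and shut, and the axes are right-handed (so a half turn about z gives the same grasp; the last joint's range is limited). The gripper opens to 85 mm and grips with 20 to 120 N. Pads are 22 mm wide; open, the fingers measure 114 mm over their backs; the gripper's body (76 mm by 85 mm) begins 54 mm behind the grasp point. The pads swing forward as they close: fully open they stand 13 mm farther back than shut.
Start: joints at [-1.331, 0.332, -0.065, 1.46, 0.022, 1.35, -0.088], TCP at [0.162, 0.604, 0.248] pointing down, gripper open.
Joint ranges: [-2.6, 2.6], [-0.5, 2.12], [-1.47, 1.34], [0.16, 2.42], [-1.27, 4.41], [0.06, 2.06], [-2.6, 2.6]. Speed limits (rad/s): [2.22, 2.22, 2.79, 2.79, 3.14, 3.14, 3.14].

## Interface

Orientations are given as a unit quaternion [x, y, z, w].
In Python, from workcell import manip gives the robot as it stands.
- The arm moves only by the shell command python3 -m pendant 'ROWS' [FORCE]. ROWS is JSON, a list of rows, each a list of 3 entries, a list of its own where there are three numbers: the shift along the world's x, y, z in cm, then the turn, a rotation vector about the world's x, y, z in degrees, then the closure in counts, from 0 (fully open) to 255 (shut). A call has 1 to 12 rows; each row shifts and turns the pose as measured when the row begins; what a row does not reach is not made up. A row lasts 1/8 s, in which the tool goes at most 62.5 mm and 10.7 degrees, less where a joint would pass 70% of its speed; a pose out of reach is approached as far as the arm can. A call is refused whole if a number of a shift passes 6.25 or a number of a turn 10.7, either way. A call with a gripper value outside its range is refused whole. The fingers move at their own pace and stop on an object; FORCE is the grip in N (left out, the last holds). Time passes only in rows, so rows that do not move let the fingers close. It gives the time, the measured TCP pose, the force and the opening at its end, in the units of the state.
- manip.get_obs(): the state, without advancing time (a new reading comes with each control period).
- manip.camera(name): name is "scene" or "side" or "wrist"; returns a dict with "pixels" (400x640x3 uint8, red, green, blue), "range_z" (400x640 float32, m along the optical axis (not along the pixel's ray), 0 where there is no reading), "K" (3x3 intrinsics, pixels), "origin" and "rotation" of the camera in the world; the wrist camera has in their place "hand_eye" (4x4, takes a point from camera to tool coordinates, whose origin is the TCP and whose axes are the tool frame's). Camera axes: x right, y down, z forward; pixel columns grow to the right and rows downward; lengths in m; the calibration is good to about 2 mm. The wrist camera is an equidistant fisheye: a pixel r from the principal point sees the ray r / f radians off the axis. A picture is of the moment at which its call begins: read the wrist's pose just before it.
- manip.hand_in(): hands the job in, once; it reports no verdict.
The state is a dict: "clock": time; "joint_pos": joint angles; "joint_velocities": joint speeds; "tau": joint torques, N m; "position": TCP position; "ee_rot": TCP orientation; "ft_force": force on the tool from outside, world axes, zero at the start; "torque": the same for the moment, N m; "grip_width": opening from 0.0 (shut) to 1.0 (fully open).
Only numpy, scipy, OpenCV 4.12 (cv2) and the standard library are available. Lean on these libraries where they do the work, as an engineer would, in place of code of your own. Each camera call takes 0.05 s, during which the arm holds its last target.

## Task

Mount the birdhouse holding head on the ball post with the orange collar: raise its red handle well up, set the head gently down over the steel ball until it sits flat on the orange collar, and only then press the handle fully down to lock it.

Things in the scene. Friction and masses are not known exactly. Their poses are not given: they have to be found in the camera images.
- coupler: Loose upright holding head, 0.75 to 0.95 kg: grey steel housing 68 x 66 x 54 mm high, with cheeks behind it to x = -58, and on top a pale wood block to lift it by, 44 (x) x 40 (y), z 54 to 110, centred at x = +4 mm. Origin: underside centre of its socket (46 mm square, 48 deep, open below); z up; the handle is on the -x side. Handle down, a pawl juts into the socket; raising draws it out.
- handle (a joint): Red handle behind the housing, hinged parallel to the head's y axis at x = -42, z = 56 mm in the head's frame. 0 rad: fully down (locked), pointing along -x; grows as the knob is raised, up to 1.0. It starts nearly down. Friction (0.035 N m, under 1 N at the knob) keeps it wherever it is left.
- knob (a point): Centre of the red ball knob, 24 mm in diameter, at the handle's free end, 76 mm from the hinge line. Handle down: at x = -117, y = 0, z = 68 mm in the head's frame; raised to 1.0 rad: x = -72, z = 126 mm. The bar that carries it is 12 mm thick.
- orange_ball (a point): Centre of the 40 mm steel ball on the fixed post with the orange collar: a flat disc 124 mm wide, its top 40 mm above the bench and 26 mm below this point, on a base plate 140 mm square, 10 thick. Seated, the head's underside lies on the collar, so its origin is 26 mm straight below this point; any yaw will do. A like post with a blue collar stands near: not the one.
Things that resemble listed ones, but are neither listed nor needed, are in the scene too. Of the things like the coupler, leave any that is green; of the rest the larger one is meant. Of the things that look like the part that bears orange_ball, the largest one is meant.

How it is judged:
On the way, in this order (a step that is already met when the one before it is completed fails the run):
1. the red handle is raised to at least 0.6 rad (value of joint handle above 0.6 rad), for 0.2 s.
2. the head sits on the orange collar, over the ball, with the handle still raised (above 0.4 rad) (horizontal distance between coupler and orange_ball below 0.015 m and z of coupler in the frame of orange_ball below -0.02 m and angle between coupler's own z axis and vertical below 0.17 rad and value of joint handle above 0.4 rad), for 0.2 s.
At the end, for the whole second after the job is handed in: The head rests on the orange collar, its socket over the ball (centres within 15 mm sideways, underside within 6 mm of the collar, upright within 10 degrees), the handle is down to within 0.17 rad, and the head is at rest (horizontal distance between coupler and orange_ball below 0.015 m and z of coupler in the frame of orange_ball below -0.02 m and angle between coupler's own z axis and vertical below 0.17 rad and value of joint handle below 0.17 rad and linear speed of coupler below 0.03 m/s); the robot touches nothing.
It fails at once if the head is dropped or slammed onto the ball post (moving faster than 0.5 m/s at the ball) (linear speed of coupler above 0.5 m/s and horizontal distance between coupler and orange_ball below 0.03 m and z of coupler in the frame of orange_ball below 0.03 m).
It also fails if it takes over 64 s, if anything falls off the work surface, if the arm or the gripper's body presses on something with over 40 N, if the wrist force passes 120 N, or if a joint passes its speed limit or range.

## Working session

There is one attempt and no reset: what is moved stays moved. The work goes in short steps, Python scripts to look and compute and a shell command to move; the robot and the scene stay as the last step left them, time stands still between calls to the robot, and variables do not carry over. Pictures are saved under pics/ and viewed, and the job is handed in when it is done.

```bash
ls; mkdir -p pics; python3 - <<'E'
from workcell import manip
import cv2
print(manip.get_obs())
for n in ["scene","side"]:
    c=manip.camera(n); cv2.imwrite(f"pics/{n}0.png",c["pixels"][:,:,::-1]); print(n,c["K"],c["origin"],c["rotation"])
E
```

```text
pics
{'clock': 0.0, 'joint_pos': array([-1.33060109,  0.33288011, -0.06470881,  1.46095535,  0.02158547,
        1.3498968 , -0.08849133]), 'joint_velocities': array([ 0.00057489,  0.00030156, -0.00027514, -0.00170175,  0.0012248 ,
        0.00063313, -0.0001723 ]), 'tau': array([ 1.46552502e-04, -6.25436568e+01,  4.90647659e-02, -3.91615856e+01,
        1.62422756e-02,  9.95560287e-03, -4.06132472e-05]), 'position': array([0.16226513, 0.60319837, 0.24750409]), 'ee_rot': array([ 7.93645476e-01,  6.08380093e-01, -5.57634064e-04,  4.59178286e-04]), 'ft_force': array([ 0.51974491,  0.61838308, -0.60093208]), 'torque': array([-0.04995794,  0.03494852, -0.00535841]), 'grip_width': 1.0007948246993594}
scene [[409.69177175   0.         322.80783676]
 [  0.         409.69177175 192.82976533]
 [  0.           0.           1.        ]] [1.06228388 0.4594206  0.70971623] [ 0.39420473  0.80842806 -0.39522003 -0.18667574]
side [[508.35224398   0.         322.14115323]
 [  0.         508.35224398 210.14382289]
 [  0.           0.           1.        ]] [ 0.41908456 -0.75133401  0.8734744 ] [ 0.93464213 -0.01920956  0.00721455 -0.35499723]
```

View pics/scene0.png

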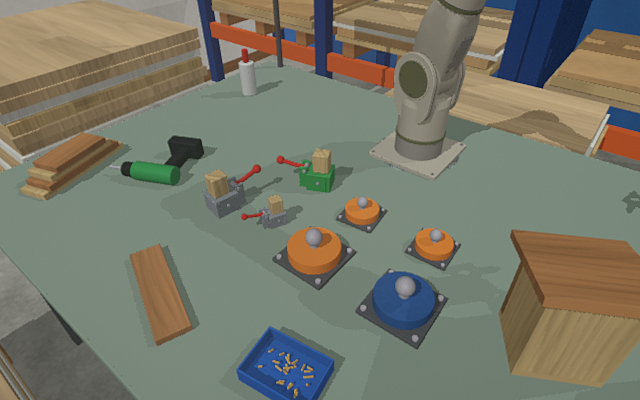

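View pics/side0.png

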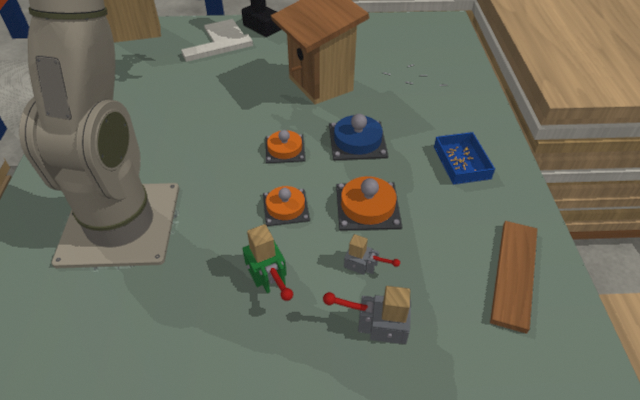

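Candidates (scene pixels):
- **Heads:** large grey (224,192), small grey (270,213), green (318,178). I choose the large grey.
- **Posts:** large orange (314,250), small orange (362,211) and (434,245), blue (403,298). I choose the large orange.

Next are a close crop and the measurements.

```bash
cat > h.py <<'E'
from workcell import manip
import numpy as np, cv2
from scipy.spatial.transform import Rotation as R
np.set_printoptions(precision=4,suppress=True)
def cam(n):
    c=manip.camera(n); c["R"]=R.from_quat(c["rotation"]).as_matrix() if np.size(c["rotation"])==4 else c["rotation"]
    v,u=np.mgrid[:400,:640]; K=c["K"]; d=c["range_z"]
    P=np.stack([(u-K[0,2])/K[0,0]*d,(v-K[1,2])/K[1,1]*d,d],-1)
    c["W"]=P@c["R"].T+c["origin"]; c["hsv"]=cv2.cvtColor(c["pixels"],cv2.COLOR_RGB2HSV); return c
def ray(c,u,v):
    K=c["K"]; r=c["R"]@np.array([(u-K[0,2])/K[0,0],(v-K[1,2])/K[1,1],1]); return c["origin"],r/np.linalg.norm(r)
def tri(c1,p1,c2,p2):
    o1,a=ray(c1,*p1);o2,b=ray(c2,*p2)
    s=np.linalg.lstsq(np.stack([a,-b],1),o2-o1,rcond=None)[0]
    x,y=o1+s[0]*a,o2+s[1]*b; return (x+y)/2,np.linalg.norm(x-y)
def blobs(c,lo,hi,box=None,mn=20):
    m=cv2.inRange(c["hsv"],lo,hi)
    if box: b=np.zeros_like(m); b[box[1]:box[3],box[0]:box[2]]=1; m=m*b
    n,l,s,ce=cv2.connectedComponentsWithStats(m)
    return [(l==i,s[i],ce[i]) for i in range(1,n) if s[i,4]>=mn]
E
python3 - <<'E'
from h import *
for n,b1,b2 in [("scene",(190,150,350,290),None),("side",(240,160,430,350),None)]:
    c=cam(n); x0,y0,x1,y1=b1
    im=cv2.resize(c["pixels"][y0:y1,x0:x1,::-1],None,fx=4,fy=4,interpolation=cv2.INTER_CUBIC); cv2.imwrite(f"pics/{n}_crop.png",im)
    print(n)
    for nm,lo,hi in [("red",(0,190,80),(5,255,255)),("red2",(174,190,80),(180,255,255)),("orange",(8,200,100),(16,255,255))]:
        for m,s,ce in blobs(c,lo,hi,mn=15):
            W=c["W"][m&(c["range_z"]>0)]; print(nm,s,ce,np.median(W,0),W.min(0),W.max(0))
E
```

```text
scene
red [242  49   5   8  17] [243.9412  51.5294] [ 0.0285 -0.7451  0.1737] [ 0.0219 -0.7531  0.1548] [ 0.0358 -0.7325  0.1815]
red [291 162  11   5  21] [295.4286 164.2857] [ 0.3631 -0.2005  0.0614] [ 0.3566 -0.2127  0.0565] [ 0.3691 -0.1815  0.0644]
red [243 173   9   7  15] [246.6    176.0667] [ 0.4916 -0.2617  0.066 ] [ 0.4778 -0.2641  0.0573] [ 0.5013 -0.2574  0.0711]
red [248 213  15   4  22] [254.8636 215.0455] [ 0.5726 -0.1502  0.0419] [ 0.5548 -0.1588  0.0381] [ 0.5863 -0.1423  0.0458]
orange [599 125  41  35 590] [620.8661 142.7712] [-1.0748  0.5216 -0.2996] [-1.1227  0.448  -0.3566] [-1.058   0.6162 -0.2392]
side
red [374 256  25  10  84] [387.5595 260.5833] [ 0.5756 -0.1582  0.0452] [ 0.5491 -0.1717  0.0375] [ 0.5942 -0.1421  0.056 ]
red [271 268  22  32 223] [281.5695 285.7265] [ 0.3657 -0.2273  0.0698] [ 0.3431 -0.2541  0.0574] [ 0.3843 -0.1769  0.0807]
red [324 293  43  17 267] [342.0449 301.7491] [ 0.4731 -0.2651  0.0715] [ 0.4423 -0.2746  0.057 ] [ 0.5191 -0.2511  0.0865]
orange [ 0  0  6  8 27] [1.7778 2.3333] [-1.0785  1.7726 -0.3374] [-1.088   1.741  -0.3496] [-1.0668  1.8161 -0.3119]
orange [268 131  33  27 612] [284.3448 145.7304] [0.3655 0.2174 0.0274] [0.3222 0.1869 0.0109] [0.4036 0.2742 0.0324]
orange [ 342  177   54   47 1699] [368.0018 202.0977] [0.5493 0.0065 0.0388] [ 0.4951 -0.0351  0.0108] [0.6148 0.0902 0.0445]
orange [266 187  38  32 824] [285.0073 204.2257] [0.3674 0.0183 0.0277] [ 0.324  -0.0129  0.0107] [0.4079 0.0749 0.0332]
```

View pics/scene_crop.png

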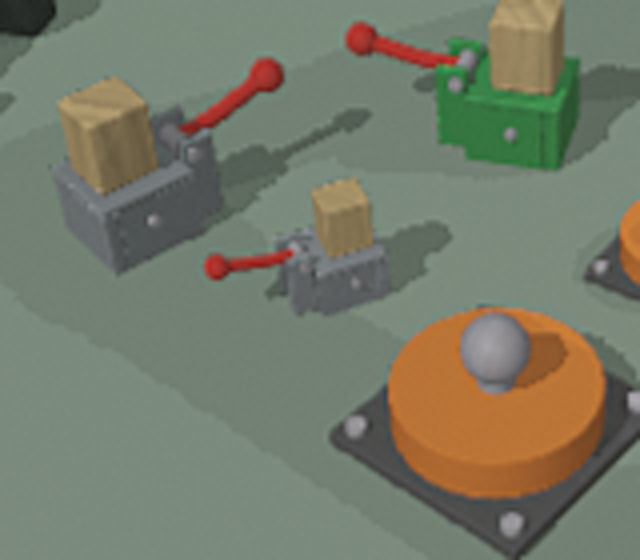

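View pics/side_crop.png

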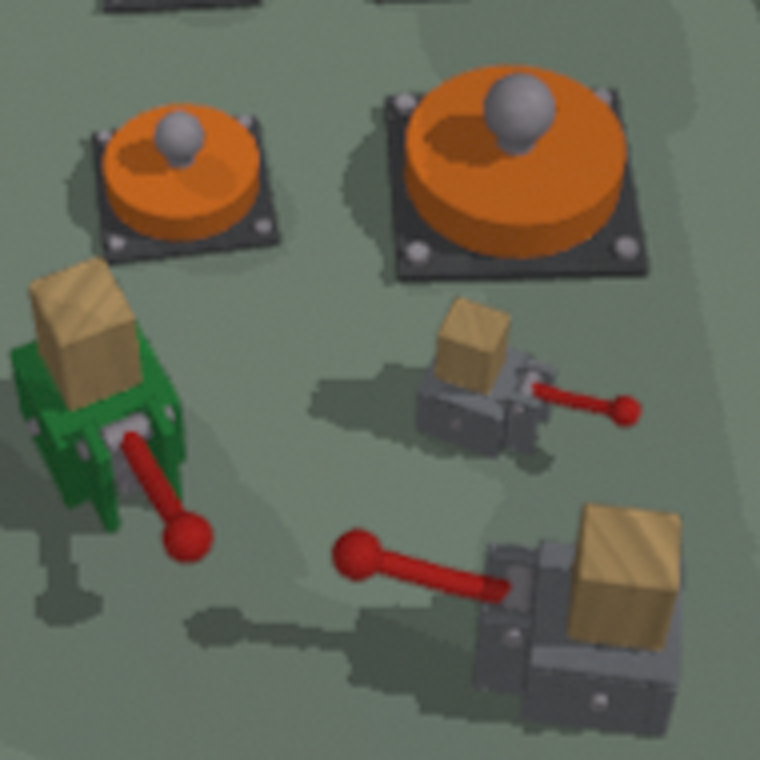

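The crops confirm the choice. The large grey head (224,192) has its knob at scene (256,168) and side (329,298), and the ball is at scene (314,237) and side (370,187). Now I'll measure poses.

```bash
python3 - <<'E'
from h import *
s=cam("scene");d=cam("side")
f=lambda x,y,x0,y0:((x+.5)/4-.5+x0,(y+.5)/4-.5+y0)
print("ball",tri(s,f(495,348,190,150),d,f(519,108,240,160)))
print("knob",tri(s,f(266,75,190,150),d,f(358,554,240,160)))
# depth sphere: ball top points
for c,b in ((s,(200,165,240,205)),(d,(380,285,415,325))):
    for m,st,ce in blobs(c,(8,50,80),(28,200,255),box=b,mn=60):
        W=c["W"][m]; print("wood",st,W.min(0),W.max(0))
        t=W[W[:,2]>np.percentile(W[:,2],98)-.004]; 
        r=cv2.minAreaRect((t[:,:2]*1000).astype(np.float32)); print("top",len(t),t.mean(0),r)
    # housing top plane z~54
for c in(s,d):
    W=c["W"].reshape(-1,3)
    g=c["hsv"].reshape(-1,3)
    near=(abs(W[:,0]-.53)<.13)&(abs(W[:,1]+.28)<.1)&(W[:,2]>.015)
    Q=W[near&(g[:,1]<60)&(W[:,2]<.07)]
    r=cv2.minAreaRect((Q[:,:2]*1000).astype(np.float32)); print("housing",len(Q),r)
    B=W[(np.hypot(W[:,0]-.56,W[:,1]-.03)<.04)&(W[:,2]>.055)&(W[:,2]<.1)]
    A=np.c_[2*B,np.ones(len(B))]; q=np.linalg.lstsq(A,(B**2).sum(1),rcond=None)[0]; print("sphere",q[:3],np.sqrt(q[3]+q[:3]@q[:3]),len(B))
E
```

```text
ball (array([0.5577, 0.0288, 0.0654]), np.float64(0.004769267147203783))
knob (array([ 0.454 , -0.258 ,  0.0731]), np.float64(0.004687020484090731))
wood [204 169  26  30 518] [ 0.5332 -0.3024  0.0526] [ 0.6005 -0.2547  0.1128]
top 156 [ 0.5756 -0.2786  0.1096] ((574.1532592773438, -279.27862548828125), (40.095550537109375, 44.18986511230469), 76.44578552246094)
wood [382 286  29  37 885] [ 0.4191 -0.7513 -0.0037] [ 0.6182 -0.1865  0.8735]
top 431 [ 0.5682 -0.2838  0.1149] ((507.785400390625, -508.38433837890625), (515.3805541992188, 44.18583679199219), 74.84310913085938)
housing 745 ((551.0445556640625, -269.2275085449219), (66.26331329345703, 118.28363800048828), 74.429931640625)
sphere [0.5608 0.028  0.0667] 0.019075715922435905 247
housing 1334 ((526.2715454101562, -271.8616638183594), (70.94892883300781, 151.75193786621094), 75.95024871826172)
sphere [0.556  0.0277 0.0672] 0.018475945644670266 251
```

```bash
python3 - <<'E'
from h import *
for n in("scene","side"):
    c=cam(n); W=c["W"].reshape(-1,3); ok=(c["range_z"].ravel()>0)
    m=ok&(W[:,2]>.13)&(W[:,0]>.15)&(W[:,0]<.9)&(abs(W[:,1])<.8)
    print(n,m.sum()); 
    if m.sum(): print(np.percentile(W[m],[1,50,99],axis=0))
    X=W[ok&(abs(W[:,0]-.572)<.03)&(abs(W[:,1]+.281)<.03)&(W[:,2]>.105)&(W[:,2]<.118)]
    r=cv2.minAreaRect((X[:,:2]*1000).astype(np.float32)); print(len(X),r,np.median(X[:,2]))
E
```

```text
scene 12028
[[0.3609 0.404  0.1323]
 [0.5096 0.5137 0.2126]
 [0.5863 0.6034 0.2386]]
181 ((574.9578857421875, -279.97918701171875), (43.10969924926758, 44.88899230957031), 82.60840606689453) 0.109568905697226
side 4161
[[0.3486 0.3949 0.1322]
 [0.4676 0.4758 0.2084]
 [0.5763 0.5839 0.2383]]
498 ((570.1443481445312, -280.0843200683594), (40.719017028808594, 43.92738723754883), 80.29085540771484) 0.10924893545935088
```

```bash
python3 - <<'E'
from h import *
print(manip.get_obs()["clock"]); c=manip.camera("wrist"); print(c["K"],c["hand_eye"]); cv2.imwrite("pics/w0.png",c["pixels"][:,:,::-1])
E
```

```text
0.4
[[309.7069   0.     317.5382]
 [  0.     309.7069 200.5059]
 [  0.       0.       1.    ]] [[ 1.      0.     -0.0001  0.0011]
 [ 0.      0.9586  0.2847 -0.0729]
 [ 0.0001 -0.2847  0.9586 -0.1255]
 [ 0.      0.      0.      1.    ]]
```

```bash
python3 -m pendant '[[[0,0,6],[0,0,0],0],[[3,-2,5],[0,0,0],0],[[4,-4.5,0],[0,0,0],0],[[4,-4.5,0],[0,0,0],0],[[4,-4.5,0],[0,0,0],0],[[4,-4.5,0],[0,0,0],0],[[4,-4.5,0],[0,0,0],0],[[4,-4.5,0],[0,0,0],0],[[3,-5.4,0],[0,0,0],0],[[2,-5.8,0],[0,0,0],0],[[0,-6.2,0],[0,0,0],0],[[0,-6.2,0],[0,0,0],0]]'
```

```text
clock: 1.95
position: [0.4862, 0.0671, 0.3608]
ee_rot: [0.791, 0.612, 0.001, 0.0]
ft_force: [0.5, 0.3, 0.7]
grip_width: 1.001
```

```bash
python3 -m pendant '[[[0,-6.2,0],[0,0,0],0],[[0,-6.2,0],[0,0,0],0],[[0,-6.2,-2],[0,0,0],0],[[0,-3,-4],[0,0,0],0],[[0,0,0],[0,0,0],0],[[0,0,0],[0,0,0],0]]'
cat >> h.py <<'E'
def wcam():
    o=manip.get_obs(); c=manip.camera("wrist"); T=np.eye(4); T[:3,:3]=R.from_quat(o["ee_rot"]).as_matrix(); T[:3,3]=o["position"]
    c["T"]=T@c["hand_eye"]; v,u=np.mgrid[:400,:640].astype(float); c["rays"]=fish(c,u,v)
    c["W"]=(c["rays"]/c["rays"][...,2:]*c["range_z"][...,None])@c["T"][:3,:3].T+c["T"][:3,3]
    c["hsv"]=cv2.cvtColor(c["pixels"],cv2.COLOR_RGB2HSV); return c
def fish(c,u,v):
    K=c["K"]; x=(u-K[0,2])/K[0,0]; y=(v-K[1,2])/K[1,1]; r=np.hypot(x,y)+1e-12
    return np.stack([x/r*np.sin(r),y/r*np.sin(r),np.cos(r)],-1)
def onz(c,u,v,z):
    d=c["T"][:3,:3]@fish(c,np.float64(u),np.float64(v)); o=c["T"][:3,3]; return o+d*(z-o[2])/d[2]
E
python3 - <<'E'
from h import *
c=wcam(); print(c["T"]); cv2.imwrite("pics/w1.png",c["pixels"][:,:,::-1]); np.savez("w1.npz",**{k:c[k] for k in("pixels","W","T","K","hsv","range_z")})
E
```

```text
clock: 2.7
position: [0.4844, -0.1529, 0.3033]
ee_rot: [0.793, 0.609, 0.003, 0.001]
ft_force: [-0.2, -0.3, 0.5]
grip_width: 0.999
[[ 0.2591  0.9238  0.2818  0.4134]
 [ 0.9658 -0.2489 -0.0719 -0.1332]
 [ 0.0037  0.2908 -0.9568  0.4283]
 [ 0.      0.      0.      1.    ]]
```

View pics/w1.png

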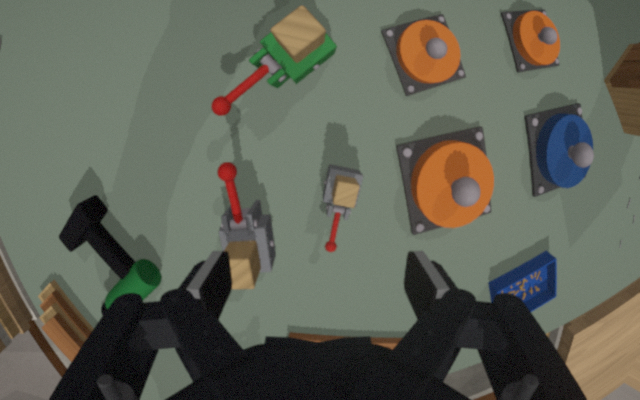

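The knob is at (227,172), the bar runs to (238,218), the block is around (241,265) and the ball is at (466,191). I'll measure these.

```bash
python3 - <<'E'
from h import *
c=dict(np.load("w1.npz"))
for m,s,ce in blobs(c,(0,190,60),(6,255,255),mn=60)+blobs(c,(174,190,60),(180,255,255),mn=60):
    print("red",s,ce)
im=c["pixels"]; g=cv2.cvtColor(im,cv2.COLOR_RGB2GRAY)
print("knob",onz(c,227,172,.073),"ball",onz(c,466,191,.066))
W=c["W"].reshape(-1,3)
B=W[(np.hypot(W[:,0]-.5577,W[:,1]-.0285)<.035)&(W[:,2]>.055)&(W[:,2]<.1)]
q=np.linalg.lstsq(np.c_[2*B,np.ones(len(B))],(B**2).sum(1),rcond=None)[0]; print("sphere",q[:3],np.sqrt(q[3]+q[:3]@q[:3]),len(B))
k=W[(np.hypot(W[:,0]-.454,W[:,1]+.255)<.03)&(W[:,2]>.05)]
q=np.linalg.lstsq(np.c_[2*k,np.ones(len(k))],(k**2).sum(1),rcond=None)[0]; print("knob",q[:3],np.sqrt(q[3]+q[:3]@q[:3]),len(k),k[:,2].max())
X=W[(np.hypot(W[:,0]-.572,W[:,1]+.28)<.045)&(W[:,2]>.10)&(W[:,2]<.12)]
print(len(X),cv2.minAreaRect((X[:,:2]*1000).astype(np.float32)),np.median(X[:,2]))
x0,y0=190,140
v=cv2.resize(im[140:300,190:350,::-1],None,fx=4,fy=4,interpolation=cv2.INTER_CUBIC); cv2.imwrite("pics/w1c.png",v[:600])
E
```

```text
red [213  66  55  48 551] [236.2995  92.4737]
red [219 163  22  59 504] [230.5278 187.5317]
knob [ 0.4552 -0.2557  0.073 ] ball [0.5584 0.0316 0.066 ]
sphere [0.5586 0.0306 0.0661] 0.019534599065680662 687
knob [ 0.4588 -0.2583  0.0669] 0.01782469616929662 432 0.08619657550859272
750 ((572.6964721679688, -270.5667419433594), (29.303619384765625, 45.92533874511719), 76.02975463867188) 0.10936720868667688
```

View pics/w1c.png

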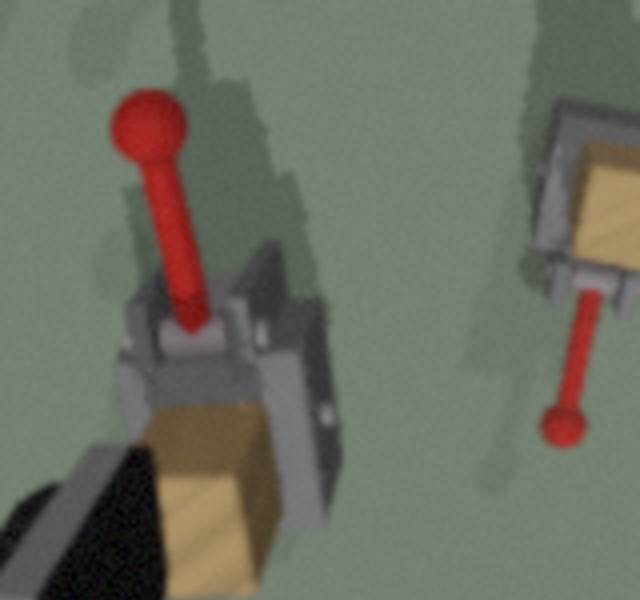

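```bash
python3 -m pendant '[[[-1.5,-5.2,-2],[0,0,3],60],[[-1.5,-5.2,-2],[0,0,0],60],[[0,0,-5],[0,0,0],60],[[0,0,-5],[0,0,0],60],[[0,0,0],[0,0,0],60],[[0,0,0],[0,0,0],60]]' 20
python3 - <<'E'
from h import *
o=manip.get_obs();c=wcam(); print(o["position"],R.from_quat(o["ee_rot"]).as_matrix()); cv2.imwrite("pics/w2.png",c["pixels"][:,:,::-1]); 
for m,s,ce in blobs(c,(0,190,60),(6,255,255),mn=60)+blobs(c,(174,190,60),(180,255,255),mn=60):
    print("red",s,ce)
W=c["W"].reshape(-1,3);k=W[(np.hypot(W[:,0]-.454,W[:,1]+.255)<.02)&(W[:,2]>.05)&(W[:,2]<.1)]
print(len(k),k[k[:,2].argmax()])
c.pop("rays");np.savez("w2.npz",**c)
E
```

```text
clock: 3.5
position: [0.4608, -0.2533, 0.1675]
ee_rot: [0.772, 0.636, 0.008, 0.005]
ft_force: [0.5, 0.1, -0.2]
grip_width: 0.764
[ 0.4608 -0.2533  0.1675] [[ 0.1914  0.9813  0.0188]
 [ 0.9815 -0.1915  0.0015]
 [ 0.0051  0.0182 -0.9998]]
red [ 296   39   94   68 1073] [336.4035  74.7596]
red [ 296  187   29   87 1026] [310.5799 225.2865]
red [434 262  12  21  79] [439.6456 271.962 ]
938 [ 0.4544 -0.2558  0.0858]
```

View pics/w2.png

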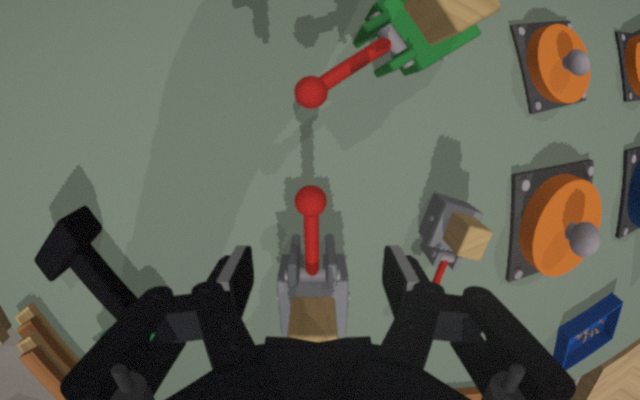

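```bash
python3 - <<'E'
from h import *
c=dict(np.load("w2.npz"))
k=onz(c,310.5,202,.074); h=onz(c,313.5,268,.060); print(k,h,np.degrees(np.arctan2(*(h-k)[1::-1])))
E
```

```text
[ 0.4553 -0.2558  0.074 ] [ 0.5184 -0.2663  0.06  ] -9.420906615667588
```

```bash
python3 -m pendant '[[[-0.6,-0.3,-3],[0,1,0],110],[[0,0,-3.5],[0,0,0],110],[[0,0,-3],[0,0,0],110],[[0,0,0],[0,0,0],110],[[0,0,0],[0,0,0],110]]' 20
python3 - <<'E'
from h import *
o=manip.get_obs();c=wcam(); print(o["position"],R.from_quat(o["ee_rot"]).as_matrix()[:,2],o["grip_width"]); cv2.imwrite("pics/w3.png",c["pixels"][:,:,::-1])
E
```

```text
clock: 4.18
position: [0.4631, -0.256, 0.081]
ee_rot: [0.77, 0.638, 0.007, 0.006]
ft_force: [-0.7, -0.0, 0.8]
grip_width: 0.569
[ 0.4631 -0.256   0.081 ] [ 0.0174 -0.0003 -0.9998] 0.5693731517282544
```

View pics/w3.png

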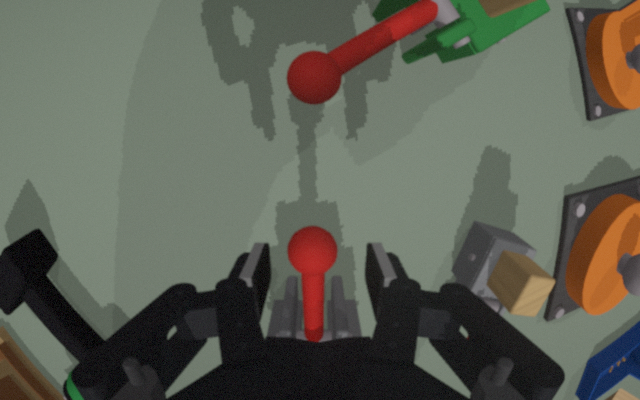

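```bash
python3 -m pendant '[[[-0.8,0,-0.9],[0,1,0],110],[[0,0,0],[0,0,0],110]]' 20
```

```text
clock: 4.47
position: [0.4557, -0.2561, 0.0733]
ee_rot: [0.77, 0.638, 0.001, 0.001]
ft_force: [0.4, -0.7, 0.2]
grip_width: 0.571
```

```bash
python3 -m pendant '[[[0,0,0],[0,0,0],140],[[0,0,0],[0,0,0],170],[[0,0,0],[0,0,0],200],[[0,0,0],[0,0,0],255],[[0,0,0],[0,0,0],255]]' 20
python3 - <<'E'
from h import *
c=wcam(); cv2.imwrite("pics/w4.png",c["pixels"][:,:,::-1])
E
```

```text
clock: 5.1
position: [0.4558, -0.2563, 0.0738]
ee_rot: [0.77, 0.638, 0.001, 0.001]
ft_force: [-0.7, 0.2, 0.9]
grip_width: 0.261
```

View pics/w4.png

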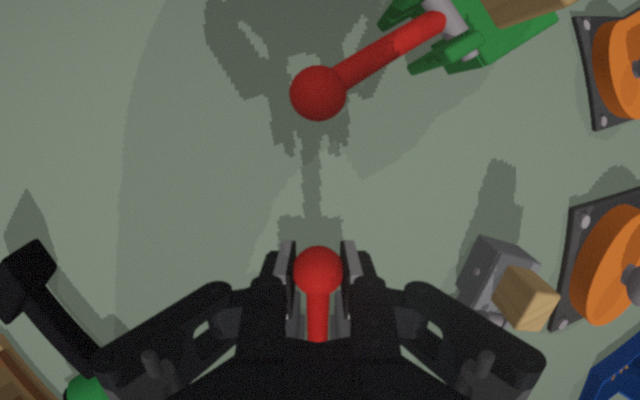

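```bash
python3 -m pendant '[[[0.37,-0.07,1.16],[0,0,0],255],[[0.55,-0.11,1.08],[0,0,0],255],[[0,0,0],[0,0,0],255]]' 20
```

```text
clock: 5.52
position: [0.4656, -0.2581, 0.0979]
ee_rot: [0.77, 0.638, 0.001, 0.001]
ft_force: [-0.2, 0.4, -0.9]
grip_width: 0.259
```

```bash
python3 -m pendant '[[[0.72,-0.14,0.93],[0,0,0],255],[[0.87,-0.17,0.82],[0,0,0],255],[[0.7,-0.13,0.5],[0,0,0],255],[[0,0,0],[0,0,0],255]]' 20
python3 - <<'E'
from h import *
for n,b in(("scene",(190,140,330,245)),("side",(300,230,440,335))):
    c=cam(n);cv2.imwrite(f"pics/{n}5.png",cv2.resize(c["pixels"][b[1]:b[3],b[0]:b[2],::-1],None,fx=4,fy=4))
E
```

```text
clock: 6.02
position: [0.4903, -0.2628, 0.122]
ee_rot: [0.77, 0.638, 0.001, 0.001]
ft_force: [-0.6, 1.9, 1.5]
grip_width: 0.259
```

View pics/side5.png

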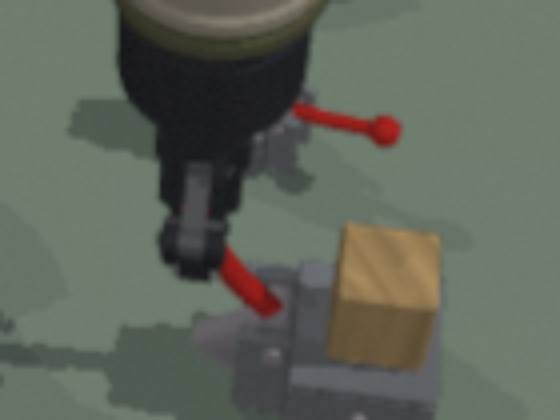

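View pics/scene5.png

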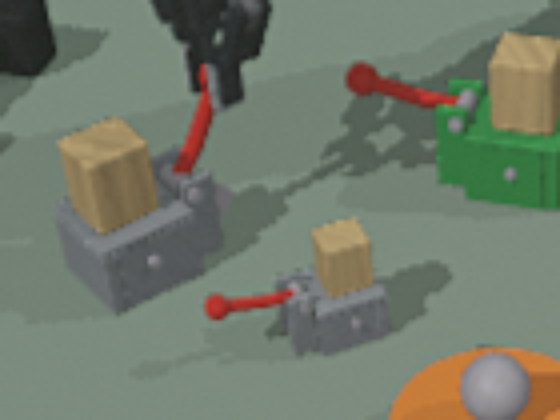

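```bash
python3 -m pendant '[[[0,0,0],[0,0,0],110],[[0,0,0],[0,0,0],110],[[0,0,2],[0,0,0],110],[[0,0,5],[0,0,0],60],[[0,0,5],[0,0,0],60],[[0,0,2],[0,0,0],60],[[0,0,0],[0,0,0],60]]' 20
python3 - <<'E'
from h import *
d=cam("side");b=(300,230,440,335);cv2.imwrite("pics/side6.png",cv2.resize(d["pixels"][b[1]:b[3],b[0]:b[2],::-1],None,fx=4,fy=4))
s=cam("scene");b=(190,140,330,245);cv2.imwrite("pics/scene6.png",cv2.resize(s["pixels"][b[1]:b[3],b[0]:b[2],::-1],None,fx=4,fy=4))
c=wcam();cv2.imwrite("pics/w6.png",c["pixels"][:,:,::-1]);c.pop("rays");np.savez("w6.npz",**c);o=manip.get_obs();print(R.from_quat(o["ee_rot"]).as_matrix())
for n,k in(("scene",s),("side",d),("w",c)):
    W=k["W"].reshape(-1,3)
    X=W[(np.hypot(W[:,0]-.572,W[:,1]+.28)<.04)&(W[:,2]>.104)&(W[:,2]<.118)]
    print(n,len(X),cv2.minAreaRect((X[:,:2]*1000).astype(np.float32)),np.median(X,0))
E
```

```text
clock: 7.0
position: [0.4883, -0.2624, 0.2649]
ee_rot: [0.77, 0.638, 0.0, 0.0]
ft_force: [0.1, -0.2, -1.2]
grip_width: 0.762
[[ 0.1858  0.9826 -0.0029]
 [ 0.9826 -0.1858  0.001 ]
 [ 0.0004 -0.003  -1.    ]]
scene 191 ((574.83154296875, -279.0143737792969), (43.57493209838867, 43.8326530456543), 80.4688491821289) [ 0.5767 -0.2764  0.1094]
side 506 ((570.0706176757812, -278.8631896972656), (42.56765365600586, 44.136905670166016), 79.4059066772461) [ 0.5694 -0.2817  0.1092]
w 1447 ((571.4893798828125, -277.64642333984375), (39.80936050415039, 43.6087646484375), 79.16212463378906) [ 0.5693 -0.2773  0.1095]
```

View pics/w6.png

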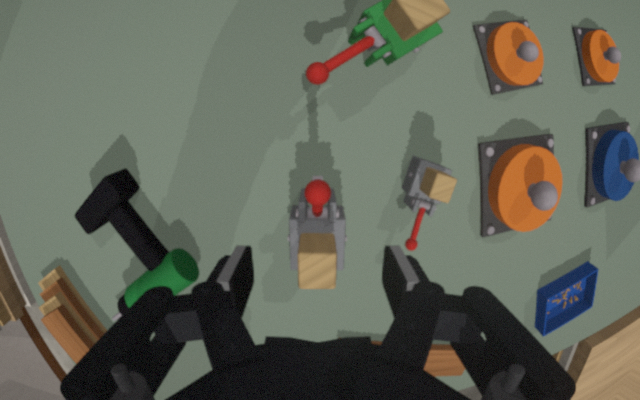

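View pics/scene6.png

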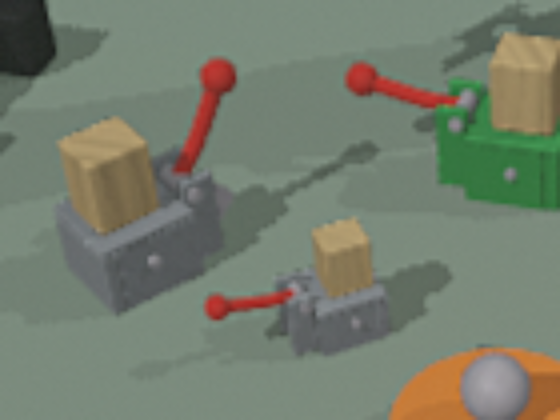

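View pics/side6.png

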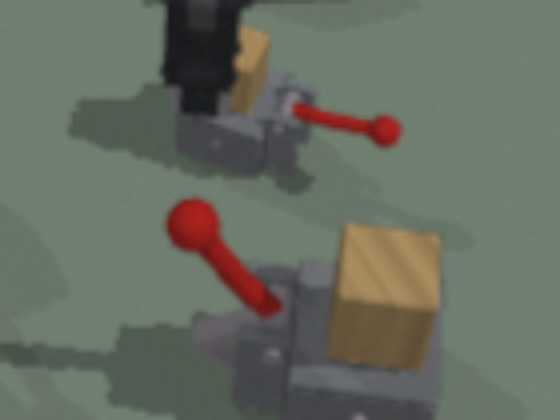

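```bash
python3 -m pendant '[[[4.1,-0.8,0],[0,0,0],40],[[4.2,-0.7,0],[0,0,0],40],[[0,0,-3],[0,0,0],40],[[0,0,-3],[0,0,0],40],[[0,0,0],[0,0,0],40],[[0,0,0],[0,0,0],40]]' 20
python3 - <<'E'
from h import *
c=wcam();cv2.imwrite("pics/w7.png",c["pixels"][:,:,::-1]);W=c["W"].reshape(-1,3)
o=manip.get_obs();print(R.from_quat(o["ee_rot"]).as_matrix()[:,[0,2]])
X=W[(np.hypot(W[:,0]-.572,W[:,1]+.28)<.04)&(W[:,2]>.104)&(W[:,2]<.118)]
print(len(X),cv2.minAreaRect((X[:,:2]*1000).astype(np.float32)),np.median(X,0))
E
```

```text
clock: 7.9
position: [0.5705, -0.2765, 0.1939]
ee_rot: [0.77, 0.638, -0.003, -0.005]
ft_force: [-0.8, -0.4, 0.2]
grip_width: 0.844
[[ 0.1862 -0.0121]
 [ 0.9825  0.0042]
 [ 0.0019 -0.9999]]
3116 ((572.113037109375, -277.3658752441406), (39.57994079589844, 44.16453170776367), 77.77979278564453) [ 0.5705 -0.2773  0.1096]
```

View pics/w7.png

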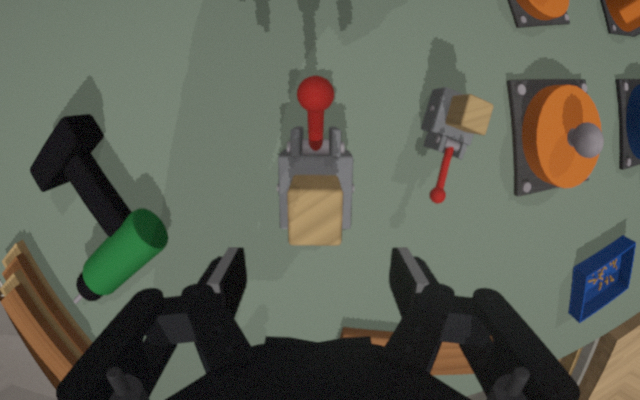

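```bash
python3 -m pendant '[[[0.1,-0.1,-4],[-0.2,-0.7,-0.5],40],[[0,0,-3.5],[0,0,0],40],[[0,0,0],[0,0,0],40],[[0,0,0],[0,0,0],40]]' 20
```

```text
clock: 8.45
position: [0.5741, -0.2786, 0.1235]
ee_rot: [0.773, 0.634, 0.003, 0.003]
ft_force: [-0.3, 0.4, 0.4]
grip_width: 0.844
```

```bash
python3 -m pendant '[[[-0.3,0.1,-2.5],[0,0.4,0],40],[[-0.1,0,-1.2],[0,0,0],40],[[0,0,0],[0,0,0],40],[[0,0,0],[0,0,0],40]]' 20
```

```text
clock: 8.95
position: [0.5714, -0.2782, 0.0879]
ee_rot: [0.773, 0.635, 0.001, 0.003]
ft_force: [-0.9, -0.0, -0.0]
grip_width: 0.844
```

Centred; closing with a firmer grip.

```bash
python3 -m pendant '[[[0,0,0],[0,0,0],90],[[0,0,0],[0,0,0],115],[[0,0,0],[0,0,0],140],[[0,0,0],[0,0,0],200],[[0,0,0],[0,0,0],200]]' 60
python3 - <<'E'
from h import *
c=wcam();cv2.imwrite("pics/w8.png",c["pixels"][:,:,::-1])
d=cam("side");b=(300,200,460,320);cv2.imwrite("pics/side8.png",cv2.resize(d["pixels"][b[1]:b[3],b[0]:b[2],::-1],None,fx=4,fy=4))
E
```

```text
clock: 9.57
position: [0.5718, -0.2786, 0.089]
ee_rot: [0.773, 0.634, 0.002, 0.003]
ft_force: [-0.4, -0.2, -0.0]
grip_width: 0.459
```

View pics/w8.png

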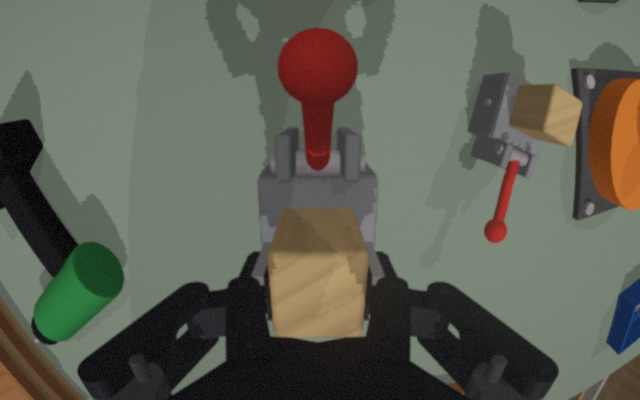

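View pics/side8.png

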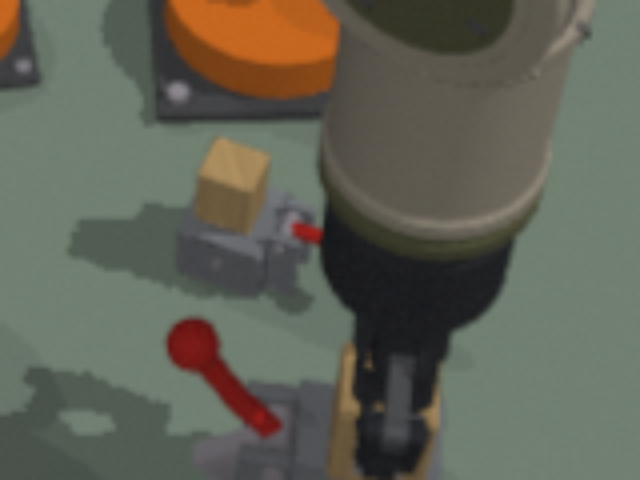

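```bash
python3 -m pendant '[[[0,0,1],[0,0,0],200],[[0,0,2],[0,0,0],200],[[0,0,4],[0,0,0],200],[[0,0,5],[0,0,0],200],[[0,0,3],[0,0,0],200],[[0,0,0],[0,0,0],200],[[0,0,0],[0,0,0],200]]' 60
python3 - <<'E'
from h import *
c=wcam();cv2.imwrite("pics/w9.png",c["pixels"][:,:,::-1])
o=manip.get_obs(); M=R.from_quat(o["ee_rot"]).as_matrix(); p=o["position"]; print(p); print(M)
L=(c["W"].reshape(-1,3)-p)@M
ok=(c["range_z"].ravel()>0)&(c["hsv"].reshape(-1,3)[:,1]>70)&(abs(L[:,0])<.03)&(abs(L[:,1])<.04)&(L[:,2]<0)&(L[:,2]>-.04)
X=L[ok]; print(len(X),np.median(X,0),np.percentile(X,[1,99],axis=0)); t=X[abs(X[:,2]-np.median(X[:,2]))<.003]
print(cv2.minAreaRect((t[:,:2]*1000).astype(np.float32)))
s=cam("scene");cv2.imwrite("pics/scene9.png",s["pixels"][:,:,::-1])
E
```

```text
clock: 10.55
position: [0.5683, -0.2772, 0.2445]
ee_rot: [0.773, 0.634, 0.0, 0.001]
ft_force: [0.4, 0.3, -9.5]
grip_width: 0.459
[ 0.5683 -0.2772  0.2446]
[[ 0.1959  0.9806  0.0018]
 [ 0.9806 -0.1959 -0.001 ]
 [-0.0007  0.002  -1.    ]]
10141 [ 0.001  -0.0079 -0.0205] [[-0.0188 -0.022  -0.0227]
 [ 0.0209  0.02   -0.001 ]]
((-1.1310100555419922, -0.28897666931152344), (43.98622512817383, 48.93455123901367), 89.84715270996094)
```

View pics/w9.png

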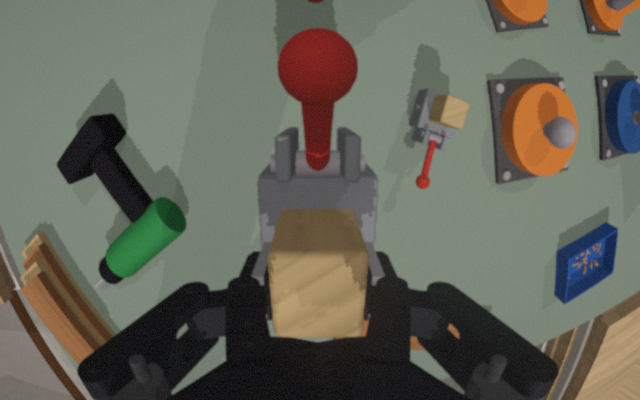

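View pics/scene9.png

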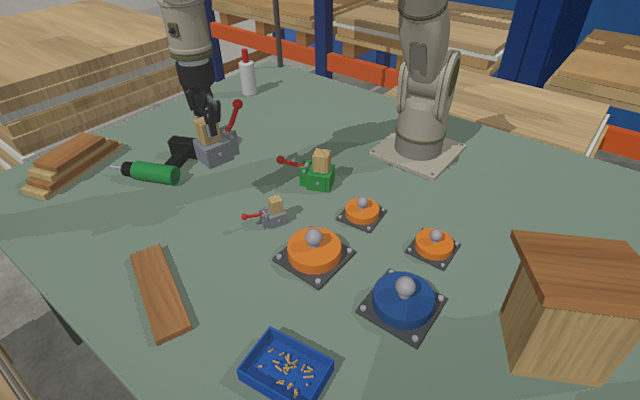

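```bash
python3 -m pendant '[[[0,2,0],[0,0,0],200],[[0,4,0],[0,0,0],200],[[0,5,0],[0,0,0],200],[[0,5,0],[0,0,0],200],[[0,4,0],[0,0,0],200],[[-0.2,2,0],[0,0,0],200],[[0,0,0],[0,0,0],200],[[0,0,0],[0,0,0],200]]' 60
python3 - <<'E'
from h import *
c=wcam();cv2.imwrite("pics/w10.png",c["pixels"][:,:,::-1])
W=c["W"].reshape(-1,3)
B=W[(c["range_z"].ravel()>0)&(np.hypot(W[:,0]-.558,W[:,1]-.03)<.035)&(W[:,2]>.055)&(W[:,2]<.1)]
q=np.linalg.lstsq(np.c_[2*B,np.ones(len(B))],(B**2).sum(1),rcond=None)[0]; print("sphere",q[:3],np.sqrt(q[3]+q[:3]@q[:3]),len(B))
c.pop("rays");np.savez("w10.npz",**c)
im=c["pixels"][100:220,400:560,::-1]; cv2.imwrite("pics/w10c.png",cv2.resize(im,None,fx=5,fy=5,interpolation=cv2.INTER_CUBIC))
E
```

```text
clock: 11.65
position: [0.56, -0.0508, 0.2339]
ee_rot: [0.774, 0.633, -0.007, -0.004]
ft_force: [-0.2, -0.5, -7.3]
grip_width: 0.464
sphere [0.5586 0.0307 0.0662] 0.0195611409784046 1260
```

View pics/w10.png

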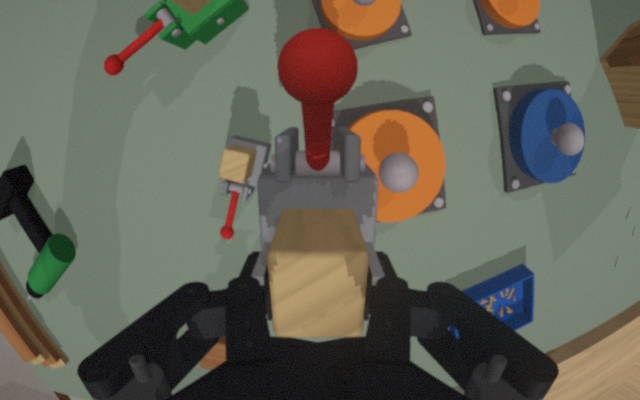

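```bash
python3 -m pendant '[[[0.1,2,0],[0,0,0],200],[[0.1,4,0],[0,0,0],200],[[0.1,2,0],[0,0,0],200],[[0,0,0],[0,0,0],200],[[0,0,0],[0,0,0],200]]' 60
python3 - <<'E'
from h import *
o=manip.get_obs(); M=R.from_quat(o["ee_rot"]).as_matrix(); p=o["position"]
print(p,M,"tilt fix deg",np.degrees(np.cross(M[:,2],[0,0,-1])), "shift cm",100*(np.array([.5584,.0303])+.0046*M[:2,1]-p[:2]))
E
```

```text
clock: 12.32
position: [0.5629, 0.024, 0.233]
ee_rot: [0.777, 0.629, -0.008, -0.003]
ft_force: [-0.7, 0.0, -7.8]
grip_width: 0.46
[0.5629 0.024  0.233 ] [[ 0.2084  0.9779 -0.0161]
 [ 0.978  -0.2085 -0.0064]
 [-0.0096 -0.0144 -0.9998]] tilt fix deg [ 0.3653 -0.923   0.    ] shift cm [0.0041 0.5389]
```

```bash
cat > chk.py <<'E'
from h import *
o=manip.get_obs(); M=R.from_quat(o["ee_rot"]).as_matrix(); p=o["position"]
print("p",p,"F",o["ft_force"],"tilt fix deg",np.degrees(np.cross(M[:,2],[0,0,-1])), "shift cm",100*(np.array([.5584,.0303])+.0046*M[:2,1]-p[:2]),"bottom z",p[2]-.0895,"grip",o["grip_width"])
E
python3 -m pendant '[[[0,0.5,-1],[0.4,-0.9,0],200],[[0,0,-1.5],[0,0,0],200],[[0,0,-1.5],[0,0,0],200],[[0,0,0],[0,0,0],200],[[0,0,0],[0,0,0],200]]' 60; python3 chk.py
```

```text
clock: 12.95
position: [0.5628, 0.0237, 0.1908]
ee_rot: [0.779, 0.627, -0.001, 0.0]
ft_force: [-0.1, 0.4, -7.6]
grip_width: 0.461
p [0.5628 0.0237 0.1908] F [-0.0999  0.3951 -7.6483] tilt fix deg [ 0.0909 -0.0542  0.    ] shift cm [0.0054 0.5601] bottom z 0.10132598139234442 grip 0.4609221287626588
```

```bash
python3 -m pendant '[[[0,0.6,0],[0,0,0],200],[[0,0,0],[0,0,0],200]]' 60; python3 chk.py; python3 - <<'E'
from h import *
for n,b in(("scene",(230,110,390,230)),("side",(290,90,450,210))):
    c=cam(n);cv2.imwrite(f"pics/{n}11.png",cv2.resize(c["pixels"][b[1]:b[3],b[0]:b[2],::-1],None,fx=4,fy=4))
E
```

```text
clock: 13.2
position: [0.5633, 0.0304, 0.1915]
ee_rot: [0.779, 0.627, -0.0, 0.0]
ft_force: [0.4, -0.4, -7.8]
grip_width: 0.458
p [0.5633 0.0304 0.1915] F [ 0.4229 -0.4207 -7.8304] tilt fix deg [ 0.0701 -0.002   0.    ] shift cm [-0.037  -0.1084] bottom z 0.10200304685078765 grip 0.4578401619136281
```

View pics/side11.png

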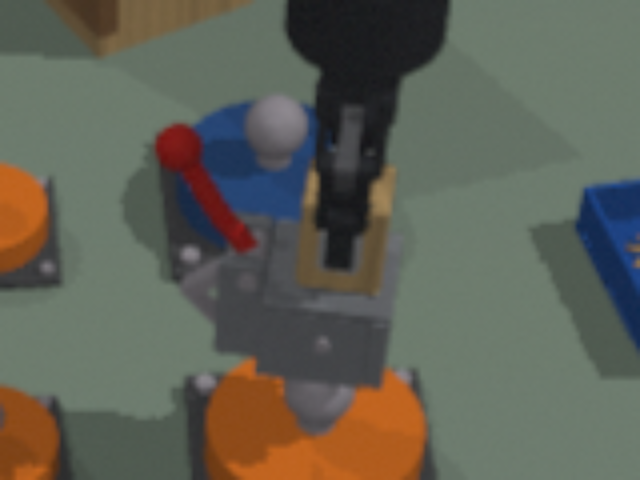

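```bash
python3 - <<'E'
from h import *
c=cam("scene");b=(210,140,410,290);cv2.imwrite("pics/scene11b.png",cv2.resize(c["pixels"][b[1]:b[3],b[0]:b[2],::-1],None,fx=4,fy=4))
E
```

```text
(no output)
```

View pics/scene11b.png

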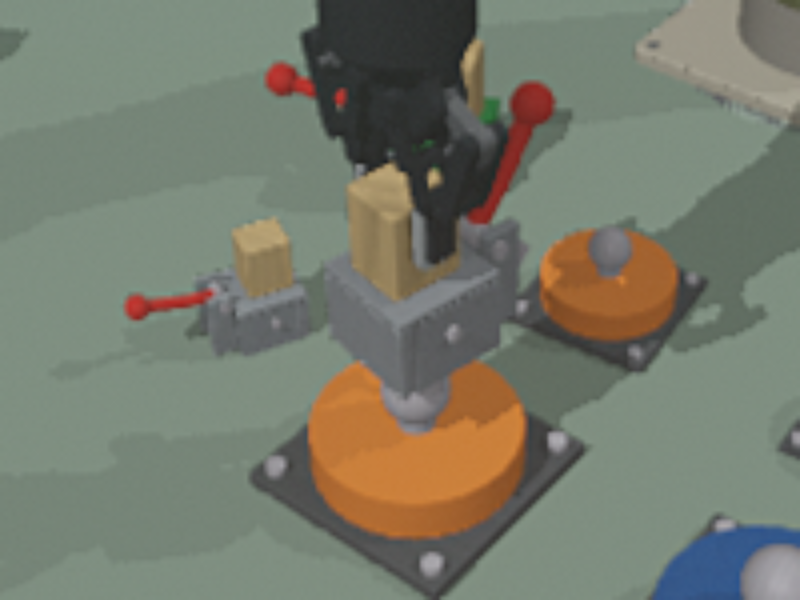

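```bash
python3 -m pendant '[[[0,0,-1],[0,0,0],200],[[0,0,0],[0,0,0],200]]' 60; python3 chk.py
```

```text
clock: 13.6
position: [0.563, 0.0293, 0.1806]
ee_rot: [0.78, 0.626, -0.001, 0.001]
ft_force: [0.4, 0.3, -7.7]
grip_width: 0.461
p [0.563  0.0293 0.1806] F [ 0.3541  0.2633 -7.7323] tilt fix deg [ 0.0981 -0.0216  0.    ] shift cm [-0.0117 -0.0012] bottom z 0.09110266548639617 grip 0.4607036420272951
```

```bash
python3 -m pendant '[[[0,0.1,-0.8],[0,0,0],200],[[0,0,0],[0,0,0],200]]' 60; python3 chk.py
```

```text
clock: 13.85
position: [0.5629, 0.0303, 0.1718]
ee_rot: [0.78, 0.626, -0.001, 0.0]
ft_force: [0.4, 0.7, -7.3]
grip_width: 0.459
p [0.5629 0.0303 0.1718] F [ 0.41    0.6884 -7.295 ] tilt fix deg [ 0.1075 -0.0464  0.    ] shift cm [ 0.0038 -0.1002] bottom z 0.08226321047458024 grip 0.45894420314048767
```

```bash
python3 -m pendant '[[[0,-0.08,-0.7],[0,0,0],200],[[0,0,0],[0,0,0],200]]' 60; python3 chk.py
```

```text
clock: 14.1
position: [0.5629, 0.0294, 0.1643]
ee_rot: [0.78, 0.626, -0.001, 0.001]
ft_force: [-0.2, 0.7, -8.3]
grip_width: 0.461
p [0.5629 0.0294 0.1643] F [-0.1687  0.697  -8.345 ] tilt fix deg [ 0.1117 -0.047   0.    ] shift cm [ 0.0008 -0.0125] bottom z 0.0747528569355734 grip 0.4611202385222164
```

Below the ball top with no contact force, so the socket is over the ball. Continuing down.

```bash
python3 -m pendant '[[[0,0,-1],[0,0,0],200],[[0,0,-1],[0,0,0],200],[[0,0,0],[0,0,0],200]]' 60; python3 chk.py
```

```text
clock: 14.48
position: [0.5628, 0.0295, 0.1427]
ee_rot: [0.78, 0.626, -0.001, 0.0]
ft_force: [-0.1, 0.1, -7.9]
grip_width: 0.461
p [0.5628 0.0295 0.1427] F [-0.0672  0.1136 -7.8882] tilt fix deg [ 0.1125 -0.0557  0.    ] shift cm [ 0.0096 -0.0144] bottom z 0.05317821875775133 grip 0.461438310005907
```

```bash
python3 -m pendant '[[[0,0,-0.7],[0,0,0],200],[[0,0,-0.4],[0,0,0],200],[[0,0,0],[0,0,0],200]]' 60; python3 chk.py
```

```text
clock: 14.85
position: [0.5629, 0.0295, 0.131]
ee_rot: [0.78, 0.626, -0.001, 0.001]
ft_force: [-0.4, -0.2, -7.7]
grip_width: 0.462
p [0.5629 0.0295 0.131 ] F [-0.3807 -0.2395 -7.6601] tilt fix deg [ 0.1163 -0.046   0.    ] shift cm [-0.004  -0.0161] bottom z 0.041490160984979124 grip 0.4624282571990899
```

```bash
python3 -m pendant '[[[0,0,-0.15],[0,0,0],200],[[0,0,0],[0,0,0],200]]' 60; python3 chk.py;  python3 -m pendant '[[[0,0,-0.15],[0,0,0],200],[[0,0,0],[0,0,0],200]]' 60; python3 chk.py
```

```text
clock: 15.1
position: [0.5631, 0.0295, 0.1297]
ee_rot: [0.78, 0.626, -0.001, 0.001]
ft_force: [-0.4, -0.3, -7.6]
grip_width: 0.461
p [0.5631 0.0295 0.1297] F [-0.361  -0.2794 -7.6185] tilt fix deg [ 0.1095 -0.0189  0.    ] shift cm [-0.0244 -0.0145] bottom z 0.04016927967978429 grip 0.46106717958769716
clock: 15.35
position: [0.5637, 0.0294, 0.1293]
ee_rot: [0.78, 0.626, -0.0, 0.001]
ft_force: [-0.3, 0.3, -8.4]
grip_width: 0.459
p [0.5637 0.0294 0.1293] F [-0.2573  0.3258 -8.3574] tilt fix deg [0.0758 0.0535 0.    ] shift cm [-0.0769 -0.0085] bottom z 0.039772533169555174 grip 0.45923678841922566
```

```bash
python3 -m pendant '[[[-0.05,0,-0.2],[0,0,0],200],[[0,0,0],[0,0,0],200]]' 60; python3 chk.py
```

```text
clock: 15.6
position: [0.564, 0.0293, 0.1292]
ee_rot: [0.78, 0.626, 0.001, 0.001]
ft_force: [0.3, -0.6, -8.2]
grip_width: 0.463
p [0.564  0.0293 0.1292] F [ 0.2541 -0.5559 -8.2452] tilt fix deg [0.0135 0.1639 0.    ] shift cm [-0.1078  0.0037] bottom z 0.03971109691540589 grip 0.463191882123572
```

```bash
python3 - <<'E'
from h import *
for n,b in(("scene",(210,140,410,290)),("side",(290,90,450,210))):
    c=cam(n);cv2.imwrite(f"pics/{n}12.png",cv2.resize(c["pixels"][b[1]:b[3],b[0]:b[2],::-1],None,fx=4,fy=4))
o=manip.get_obs();print(o["joint_pos"],o["tau"],o["torque"])
E
```

```text
[-0.6652  0.337   0.6355  1.7975 -0.2242  1.0771  1.4031] [ -0.1106 -49.7739   8.5121 -35.9026  -0.0778  -0.2193   0.0049] [-0.0082  0.0083  0.0168]
```

View pics/side12.png

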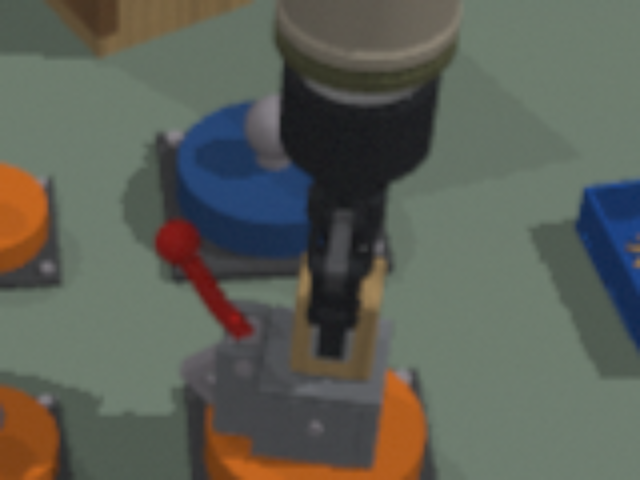

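View pics/scene12.png

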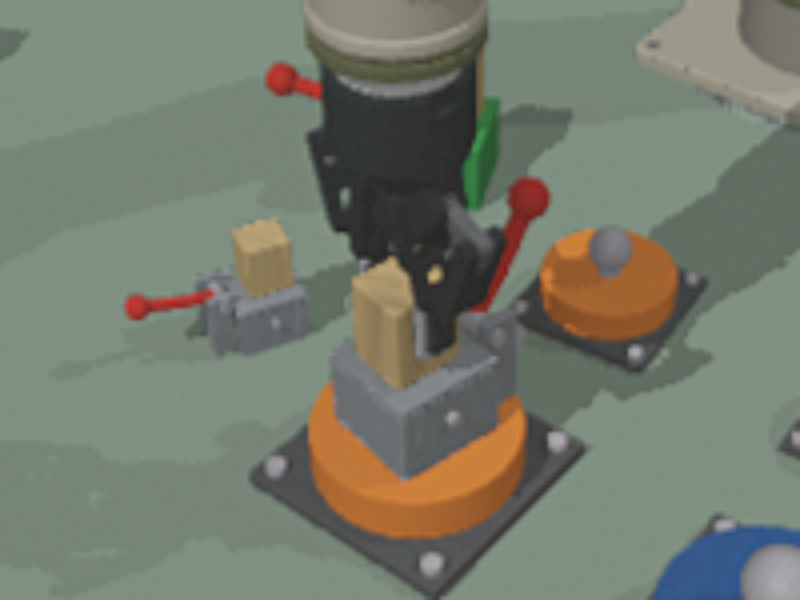

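```bash
python3 -m pendant '[[[0,0,0],[0,0,0],130],[[0,0,0],[0,0,0],60],[[0,0,0],[0,0,0],60],[[0,0,2],[0,0,0],60],[[0,0,4],[0,0,0],60],[[0,0,4],[0,0,0],60],[[-2,0.5,2],[0,0,0],60],[[-4,0.9,0],[0,0,0],60],[[-2,0.4,0],[0,0,0],60],[[0,0,0],[0,0,0],60],[[0,0,0],[0,0,0],60]]' 20
python3 - <<'E'
from h import *
c=wcam();cv2.imwrite("pics/w13.png",c["pixels"][:,:,::-1]);W=c["W"].reshape(-1,3)
X=W[(np.hypot(W[:,0]-.562,W[:,1]-.03)<.045)&(W[:,2]>.143)&(W[:,2]<.156)]
print("block",len(X),cv2.minAreaRect((X[:,:2]*1000).astype(np.float32)),np.median(X,0))
h=c["hsv"].reshape(-1,3);red=(h[:,1]>190)&((h[:,0]<6)|(h[:,0]>174))
k=W[red&(np.hypot(W[:,0]-.48,W[:,1]-.0476)<.04)&(W[:,2]>.1)&(W[:,2]<.2)]
print("knobtop",len(k),k[k[:,2].argmax()])
k=k[k[:,2]>k[:,2].max()-.009]; print(k.mean(0))
o=manip.get_obs();print(R.from_quat(o["ee_rot"]).as_matrix())
c=cam("scene");b=(210,140,410,290);cv2.imwrite("pics/scene13.png",cv2.resize(c["pixels"][b[1]:b[3],b[0]:b[2],::-1],None,fx=4,fy=4))
E
```

```text
clock: 17.08
position: [0.4845, 0.0474, 0.2551]
ee_rot: [0.78, 0.626, 0.004, 0.003]
ft_force: [0.8, 0.2, -0.6]
grip_width: 0.765
block 1940 ((563.5135498046875, 30.04693031311035), (40.20833969116211, 45.45860290527344), 77.67742156982422) [0.56   0.0311 0.1494]
knobtop 656 [0.4772 0.0501 0.1723]
[0.4768 0.0494 0.1683]
[[ 0.2169  0.9762  0.0091]
 [ 0.9762 -0.2169  0.0007]
 [ 0.0027  0.0087 -1.    ]]
```

View pics/w13.png

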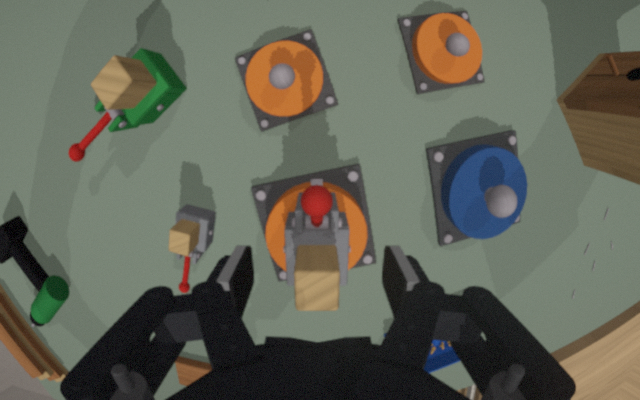

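View pics/scene13.png

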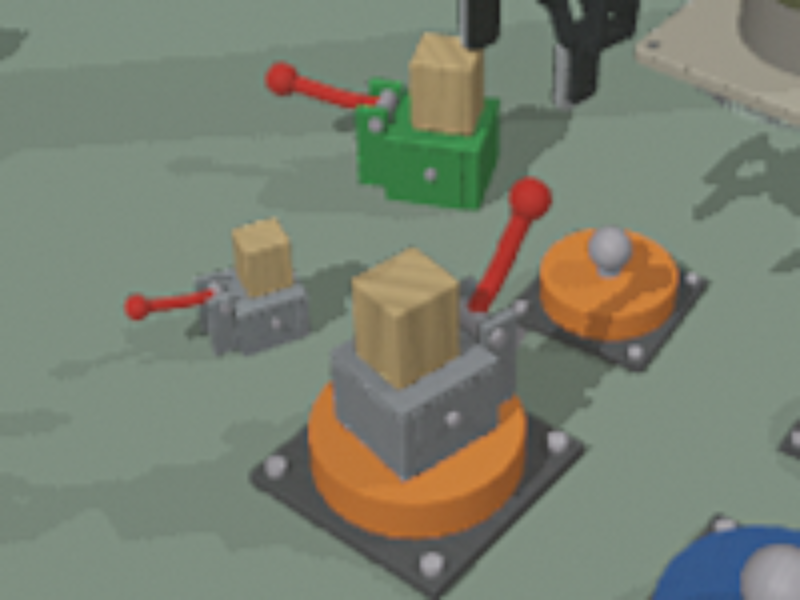

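```bash
python3 -m pendant '[[[-0.5,0.1,-3],[0,0.5,0],100],[[0,0,-3],[0,0,0],110],[[0,0,-2],[0,0,0],110],[[0,0,0],[0,0,0],110]]' 20
```

```text
clock: 17.68
position: [0.4816, 0.0468, 0.1724]
ee_rot: [0.781, 0.625, -0.001, 0.001]
ft_force: [0.2, 0.5, 0.3]
grip_width: 0.568
```

```bash
python3 -m pendant '[[[-0.25,0.1,-1.1],[0,0,0],110],[[0,0,0],[0,0,0],110]]' 20
python3 - <<'E'
from h import *
c=wcam();cv2.imwrite("pics/w14.png",c["pixels"][:,:,::-1])
E
```

```text
clock: 17.92
position: [0.4799, 0.0477, 0.1617]
ee_rot: [0.781, 0.624, -0.0, 0.002]
ft_force: [-0.4, -0.5, 0.3]
grip_width: 0.563
```

View pics/w14.png

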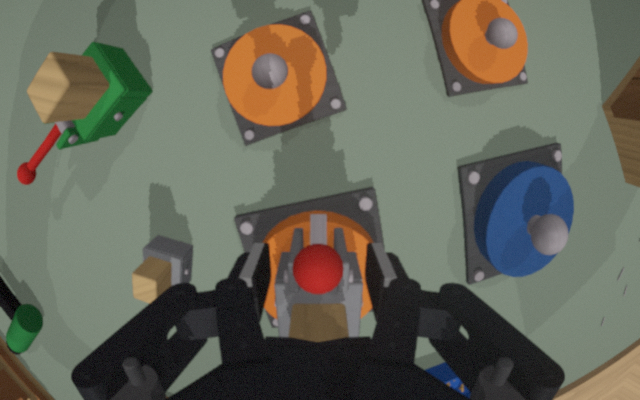

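```bash
python3 -m pendant '[[[0,0,0],[0,0,0],150],[[0,0,0],[0,0,0],190],[[0,0,0],[0,0,0],255],[[0,0,0],[0,0,0],255],[[-0.92,0.2,-0.64],[0,0,0],255],[[-0.97,0.21,-0.94],[0,0,0],255],[[0,0,0],[0,0,0],255]]' 20
```

```text
clock: 18.85
position: [0.4612, 0.0519, 0.1465]
ee_rot: [0.781, 0.624, 0.002, 0.003]
ft_force: [0.5, -1.1, 0.2]
grip_width: 0.265
```

```bash
python3 -m pendant '[[[-0.79,0.17,-1.1],[0,0,0],255],[[-0.58,0.13,-1.23],[0,0,0],255],[[0,0,0],[0,0,0],255]]' 20
```

```text
clock: 19.23
position: [0.4468, 0.0551, 0.1219]
ee_rot: [0.781, 0.624, 0.002, 0.003]
ft_force: [0.3, -1.0, 0.2]
grip_width: 0.263
```

```bash
python3 -m pendant '[[[-0.33,0.07,-1.1],[0,0,0],255],[[0,0,0],[0,0,0],255],[[0,0,-0.3],[0,0,0],255],[[0,0,0],[0,0,0],255]]' 20
```

```text
clock: 19.73
position: [0.4431, 0.0563, 0.1083]
ee_rot: [0.781, 0.624, 0.001, 0.002]
ft_force: [-1.1, -1.6, 7.2]
grip_width: 0.257
```

```bash
python3 -m pendant '[[[0,0,-0.4],[0,0,0],255],[[0,0,0],[0,0,0],255]]' 20
python3 - <<'E'
from h import *
c=cam("scene");b=(210,140,410,290);cv2.imwrite("pics/scene15.png",cv2.resize(c["pixels"][b[1]:b[3],b[0]:b[2],::-1],None,fx=4,fy=4))
E
```

```text
clock: 19.98
position: [0.4427, 0.0566, 0.1051]
ee_rot: [0.781, 0.624, 0.001, 0.001]
ft_force: [0.7, -1.6, 4.5]
grip_width: 0.259
```

View pics/scene15.png

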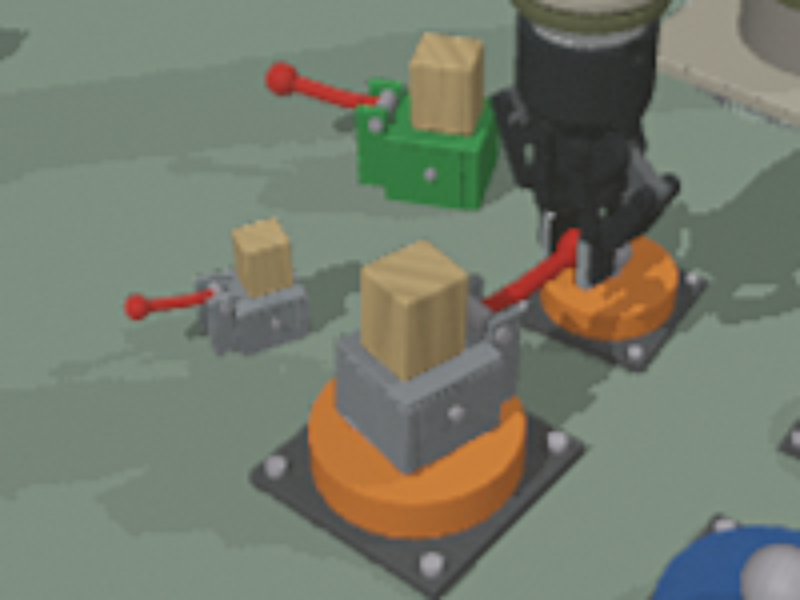

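```bash
python3 -m pendant '[[[0,0,0.25],[0,0,0],255],[[0,0,0],[0,0,0],190],[[0,0,0],[0,0,0],110],[[0,0,0],[0,0,0],100],[[0,0,3],[0,0,0],90],[[0,0,5],[0,0,0],60],[[0,0,5],[0,0,0],60],[[0,0,0],[0,0,0],60],[[0,0,0],[0,0,0],60]]' 20
python3 - <<'E'
from h import *
o=manip.get_obs();c=wcam();cv2.imwrite("pics/w16.png",c["pixels"][:,:,::-1]);W=c["W"].reshape(-1,3)
X=W[(np.hypot(W[:,0]-.562,W[:,1]-.03)<.045)&(W[:,2]>.140)&(W[:,2]<.160)]
A=np.c_[X[:,:2],np.ones(len(X))]; print("block",len(X),cv2.minAreaRect((X[:,:2]*1000).astype(np.float32)),np.median(X,0),"slope",np.linalg.lstsq(A,X[:,2],rcond=None)[0])
h=c["hsv"].reshape(-1,3);red=(h[:,1]>190)&((h[:,0]<6)|(h[:,0]>174))
k=W[red&(np.hypot(W[:,0]-.444,W[:,1]-.0556)<.04)&(W[:,2]>.07)&(W[:,2]<.2)]
print("knobtop",len(k),k[k[:,2].argmax()])
for n,b in(("scene",(210,140,410,290)),("side",(290,90,450,210))):
    c=cam(n);cv2.imwrite(f"pics/{n}16.png",cv2.resize(c["pixels"][b[1]:b[3],b[0]:b[2],::-1],None,fx=4,fy=4))
E
```

```text
clock: 21.15
position: [0.4407, 0.0565, 0.2399]
ee_rot: [0.781, 0.625, -0.001, 0.0]
ft_force: [1.0, 0.1, -1.1]
grip_width: 0.767
block 1094 ((551.327392578125, 32.819580078125), (40.41299819946289, 25.684329986572266), 77.64665222167969) [0.5467 0.0335 0.1492] slope [ 0.195  -0.0402  0.0427]
knobtop 623 [0.4441 0.0595 0.1208]
```

View pics/scene16.png

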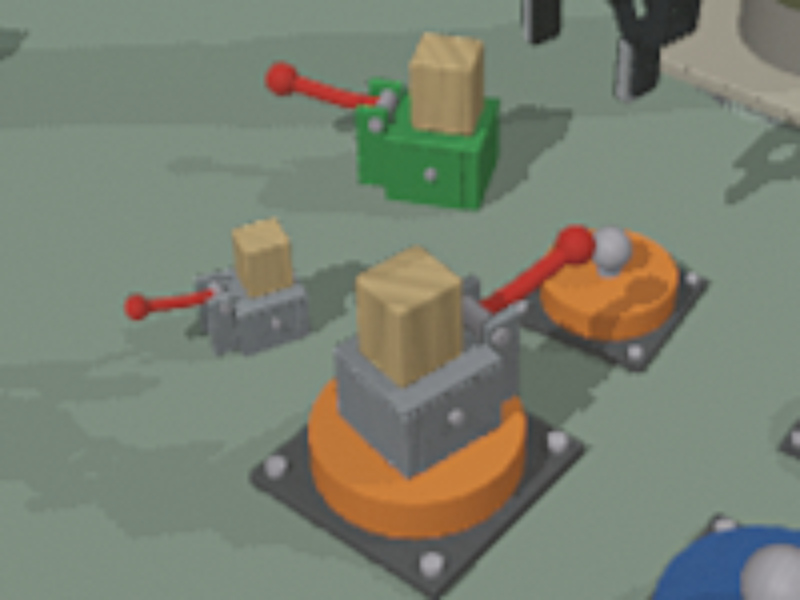

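View pics/side16.png

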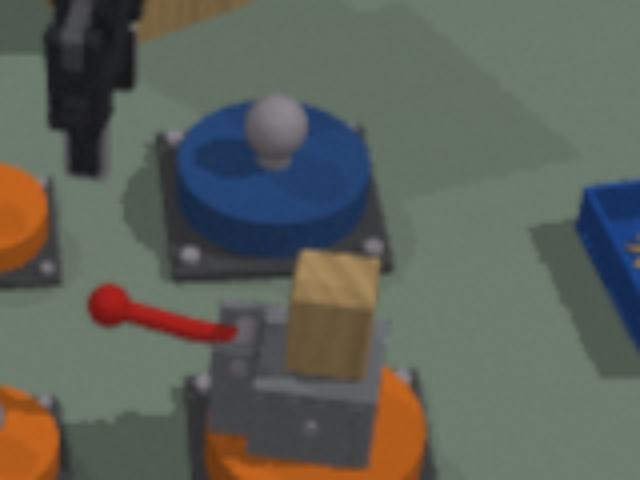

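```bash
python3 - <<'E'
from h import *
for n in("scene","side"):
    c=cam(n); W=c["W"].reshape(-1,3)
    X=W[(np.hypot(W[:,0]-.561,W[:,1]-.03)<.032)&(W[:,2]>.138)&(W[:,2]<.16)]
    for i in range(8):
        A=np.c_[X[:,:2]-[.56,.03],np.ones(len(X))]; q=np.linalg.lstsq(A,X[:,2],rcond=None)[0]; r=X[:,2]-A@q; X=X[(r>-1.5*max(r.std(),.0006))] if i<7 else X
    print(n,len(X),q,"deg",np.degrees(np.hypot(q[0],q[1])),cv2.minAreaRect((X[:,:2]*1000).astype(np.float32)))
E
```

```text
scene 218 [ 0.0058 -0.0154  0.1498] deg 0.9421565263853355 ((564.072509765625, 29.06169891357422), (39.80067443847656, 45.110328674316406), 74.02165985107422)
side 211 [-0.013   0.0091  0.1496] deg 0.9105507194865097 ((559.19091796875, 26.538663864135742), (41.2588996887207, 42.56977844238281), 76.6313247680664)
```

```bash
python3 -c "
from workcell import manip
print(manip.hand_in())"
```

```text
the job is handed in; nothing more can be done
None
```

The large grey head is mounted on the largest orange-collar post with its handle locked down, and I handed the job in at about 21 s. No verdict was reported.

**What I did:** I gripped the knob and raised the handle to about 0.9 rad. Then I lifted the head by its wood block, lowered it over the ball in small steps with no side-contact force, and released it. Last, I gripped the knob again and brought the handle down to its stop.

**Last checks after releasing:**
- **Seating:** the block top was at 0.1497 m, which puts the underside at about 0.040 m, flat on the collar.
- **Tilt:** about 1° or less.
- **Centring:** about 1 mm off the ball by the wrist camera (checked before the handle went down).
- **Handle:** the knob's centre height of about 0.109 m means the handle is at about 0.01 rad.
- **Clearance:** the gripper was open and more than 10 cm clear of everything.

**Checks that disagreed:**
- The wrist force did not change when the head touched the collar, so I judged seating from height and pictures.
- One wrist-camera tilt fit gave a false slope because it included the block's side faces. The scene and side cameras showed the head level.
- Those two cameras differ by up to 5 mm on the block's sideways position.
- Pressing the handle slightly past its stop (5–7 N) seemed to tip the head a little for a moment, and it settled flat again.

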